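# Take the lens off the camera

### The arm

A 6-joint arm with a two-finger parallel gripper is mounted at the origin on the work surface. World frame = base frame: x ahead of the robot, y to its left, z up, the work surface at z = 0. Lengths are in m, angles in rad, forces in N, time in s.
With the tool pointing down it reaches from about 0.225 to 0.875 m from the base axis. Payload 3.4 kg.
Tool frame: the origin (TCP) lies at the very end of the fingers, on their centre line; the grasp point (between the pads) lies 19 mm behind it; z points along the fingers, x is the direction in which the jaws open and shut, and the axes are right-handed (so a half turn about z gives the same grasp; the last joint's range is limited). The gripper opens to 85 mm and grips with 20 to 120 N. Pads are 22 mm wide; open, the fingers measure 114 mm over their backs; the gripper's body (76 mm by 85 mm) begins 54 mm behind the grasp point. The pads swing forward as they close: fully open they stand 13 mm farther back than shut.
Start: joints at [-1.454, 0.276, 1.505, -0, 1.361, -0.121], TCP at [0.135, -0.559, 0.231] pointing down, gripper open.
Joint ranges: [-2.89, 2.89], [-0.75, 2.08], [0.22, 2.7], [-1.18, 4.32], [0.11, 2.71], [-2.7, 2.7]. Speed limits (rad/s): [2.57, 2.57, 3.14, 3.14, 3.14, 3.14].

### API

Orientations are given as a unit quaternion [w, x, y, z].
In Python, from rig import manip gives the robot as it stands.
- The arm moves only by the tool send_rows, never from a script. Its argument "increments" is a list of rows, each a list of 5 numbers: the opening, from 0 (shut) to 1 (fully open), then the shift along the tool's x, y, z in m, then the turn about the tool's z in rad. A call has 1 to 8 rows; each row shifts and turns the commanded pose from where the row before left it, along the tool's axes as they then stand; what a row does not reach is not made up. A row lasts 1/8 s, in which the tool goes at most 62.5 mm and 10.7 degrees, less where a joint would pass 70% of its speed; a pose out of reach is approached as far as the arm can. A call is refused whole if a number of a shift passes 0.0625 or a number of a turn 0.188, either way. A call with a gripper value outside its range is refused whole. The fingers move at their own pace and stop on an object; "squeeze" is the grip in N (left out, the last holds). Time passes only in rows, so rows that do not move let the fingers close. It gives the time, the measured TCP pose, the force and the opening at its end, in the units of the state.
- manip.get_state(): the state, without advancing time (a new reading comes with each control period).
- manip.get_image(name): name is "scene" or "top"; returns the picture (420x560x3 uint8, red, green, blue); there is no depth.
- manip.calibration(name): a dict with "fx", "fy", "cx", "cy" (pixels), "camera_from_world" (4x4, takes a point from world to camera coordinates). Camera axes: x right, y up, looking along -z (the intrinsics and any distortion apply to the point x, -y, -z); pixel columns grow to the right and rows downward; lengths in m; the calibration is good to about 2 mm. A picture is of the moment at which its call begins. calibration takes no time and is no camera call.
- manip.sign_off(): hands the job in, once; it reports no verdict.
The state is a dict: "clock": time; "qpos": joint angles; "qd": joint speeds; "effort": joint torques, N m; "position": TCP position; "ee_rot": TCP orientation; "contact_force": force on the tool from outside, world axes, zero at the start; "moment": the same for the moment, N m; "width": finger opening in m.
Only numpy, scipy, OpenCV 4.12 (cv2) and the standard library are available. Lean on these libraries where they do the work, as an engineer would, in place of code of your own. Each camera call takes 0.05 s, during which the arm holds its last target.

### The job

Take the lens off the camera: push the release button beside it fully down, turn the lens up to a quarter turn anticlockwise (seen from above) until you feel it meet its stop, and lift it off without forcing it. Then stand it upright, mount end down, gently in the middle of the cork coaster and let go; do not push the other things on the desk about.

Things in the scene. Friction and masses are not known exactly. Their poses are not given: they have to be found in the camera images.
- camera: Black camera body on its back, mount up, screwed down (cannot move). 94 mm (x) by 160 mm (y), face at z = 46 mm; viewfinder hump to x = +67 mm (below the face), hand grip at the +y end (y 55 to 79 mm, top z = 56 mm), holder ends out to y = +-99 mm (32 mm high). Origin: underside, on the lens axis, which is its z axis. More than 35 N from the hand on it or its button breaks it.
- mount_face (a point): Middle of the steel mount ring's top face (34 mm radius), on the lens axis, 54 mm above the camera's origin. Inside, two claws hold down the lens's lugs and a sprung plunger pushes the lens up on them (8 N). The stop cannot be seen: it is met 46 to 86 degrees anticlockwise (from above) of the locked position, new each time. The lens lifts only within about the last 7 degrees before it.
- release_top (a point): Centre of the top of the release button, a round aluminium cap of 16 mm diameter at the camera's x = 0, y = -66 mm; up, its top is at z = 54 mm, 8 mm proud of the face. Pushed straight down it draws the lock pin (at y = -31 mm) out of the lens's fork. Press it with the shut fingers' wider side away from the lens: it stands 47 mm above the button's top.
- release (a joint): Travel of the release button in m: 0 up, 0.005 fully down. It resists with about 4 N all the way, then meets a hard end, and stays down when let go. The pin clears the lens after about 0.004.
- lens: Round lens, 0.2 to 0.33 kg. Origin: centre of its lower end, z up its axis; at first on the camera's axis, 47 mm above its origin, axes parallel to the camera's within 3 degrees. From below: steel tail, 20 mm radius, z 0 to 8 mm, with lugs to 25 mm radius along +x and -x; flange, 28.5 mm radius, z 8 to 14 mm, with a fork to 36 mm radius at -y round the pin; barrel to z = 54 mm (top).
- lens_grip (a point): Middle of the lens's black barrel (52 mm in diameter, z 14 to 54 mm of the lens), on its axis 36 mm above the lens's origin: grip here. Turning takes about 0.05 to 0.3 Nm until the rigid stop. In the mount the lens has about 1.5 mm of play sideways and 1 mm down. More than 45 N between lens and camera damages it: 12 N at rest, 40 N more per Nm against the stop, and more if closing fingers press it down. Off the mount it stands on its flat tail.
- coaster: Round cork coaster, 110 mm in diameter, 6 mm thick, fixed flat on the desk. Origin: centre of its underside. The lens standing on it has its origin 6 mm above this one.
- earbud_case: Bystander: small white rounded case, 46 x 60 mm, 22 mm high. Origin: centre of its underside.
- mug: Bystander: blue mug, 80 mm in diameter, 92 mm high, handle at its +y. Origin: centre of its underside.
- dac: Bystander: small black audio box, 60 x 90 mm, 24 mm high. Origin: centre of its underside.
Not all that is in view belongs to the job. There is more than one size of the lens; the job needs the largest.

How it is judged:
On the way, in this order (a step that is already met when the one before it is completed fails the run):
1. the release button is pressed fully down while the lens is still locked in the mount (value of joint release above 0.004 m and angle between the x axis of lens and the x axis of camera, either way round below 0.3 rad and z of lens in the frame of camera below 0.05 m), for 0.1 s.
2. the lens is turned anticlockwise by more than 30 degrees while still down in the mount (angle between the x axis of lens and the x axis of camera, either way round above 0.52 rad and z of lens in the frame of camera below 0.053 m), for 0.1 s.
3. the lens is lifted clear of the mount (z of lens in the frame of camera above 0.07 m), for 0.1 s.
At the end, for the whole second after the job is handed in: The lens stands upright (within 6 degrees), mount end down, at rest on the coaster, its axis within 20 mm of the coaster's middle; the release button is still down (horizontal distance between lens and coaster below 0.02 m and z of lens in the frame of coaster between 0.003 and 0.009 m and angle between lens's own z axis and vertical below 0.1 rad and linear speed of lens below 0.02 m/s and value of joint release above 0.0035 m); the robot touches nothing.
It fails at once if the camera or its button is pushed with more than 35 N (contact force between any of the fingers, the arm and camera above 35 N).
It fails at once if the lens is forced in its mount: more than 45 N between lens and camera (contact force between lens and camera above 45 N).
It fails at once if the lens is dropped or pushed on to the coaster: more than 40 N (contact force between lens and coaster above 40 N).
It fails at once if a bystander is moved more than 15 mm (distance of any of earbud_case, mug, dac from where it was at the start of the episode above 0.015 m).
It also fails if it takes over 72 s, if anything falls off the work surface, if the arm or the gripper's body presses on something with over 40 N, if the wrist force passes 120 N, or if a joint passes its speed limit or range.

## Working session

There is one attempt and no reset: what is moved stays moved. The work goes in short steps, Python scripts to look and compute and a tool call to move; the robot and the scene stay as the last step left them, time stands still between calls to the robot, and variables do not carry over. Pictures are saved under pics/ and viewed, and the job is handed in when it is done.

Besides the shell and the picture viewer there is one more tool, called after ">>>" by a JSON object that holds its "name" and its "arguments". send_rows: Moves the arm, as the interface text tells. Its arguments: {"type":"object","properties":{"increments":{"type":"array","items":{"type":"array","items":{"type":"number"}}},"squeeze":{"type":"number"}},"required":["increments"]}

```bash
mkdir -p pics; ls; python3 - <<'E'
from rig import manip
import cv2,numpy as np
print(manip.get_state())
for n in("scene","top"):
    im=manip.get_image(n); cv2.imwrite(f"pics/{n}0.png",im[:,:,::-1]); c=manip.calibration(n); print(n,{k:(np.round(v,4).tolist() if hasattr(v,'__len__') else v) for k,v in c.items()})
E
```

```text
pics
{'clock': 0.0, 'qpos': array([-1.45399444e+00,  2.76580594e-01,  1.50614844e+00,  1.36465842e-05,
        1.36066615e+00, -1.20970675e-01]), 'qd': array([-0.00205006,  0.00026239, -0.00053028, -0.00148123,  0.00157997,
        0.0004803 ]), 'effort': array([-1.64441994e-03, -4.16782129e+01, -2.45812869e+01, -4.80536855e-04,
        1.12037198e-02, -4.95956471e-06]), 'position': array([ 0.13538889, -0.55829327,  0.23044181]), 'ee_rot': array([-6.43325825e-04,  7.85981763e-01, -6.18249024e-01, -6.31233598e-04]), 'contact_force': array([0.56234898, 0.21962606, 0.20981438]), 'moment': array([-0.02136225, -0.03583688, -0.00056872]), 'width': 0.08553836302254238}
scene {'fx': 444.08248865502964, 'fy': 444.08248865502964, 'cx': 277.35530550755493, 'cy': 209.70587889686365, 'camera_from_world': [[-0.353, 0.9355, -0.0111, 0.2281], [-0.8036, -0.2971, 0.5157, 0.3871], [0.4791, 0.191, 0.8567, -1.1585], [0.0, 0.0, 0.0, 1.0]]}
top {'fx': 411.177051763202, 'fy': 411.177051763202, 'cx': 281.4214207467418, 'cy': 208.43098597875252, 'camera_from_world': [[-0.0022, -0.9995, -0.0327, -0.0264], [0.9989, -0.0038, 0.0477, -0.5378], [-0.0478, -0.0326, 0.9983, -0.7635], [0.0, 0.0, 0.0, 1.0]]}
```

View pics/scene0.png

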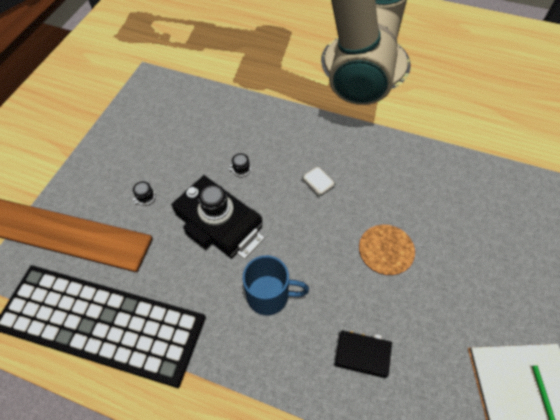

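View pics/top0.png

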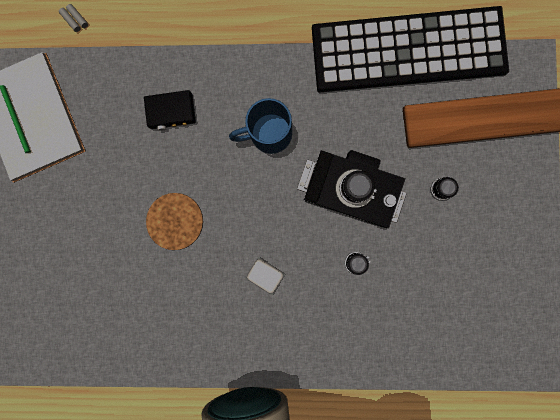

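```bash
cat > h.py <<'E'
import numpy as np,cv2
from rig import manip
def ray(n,u,v):
    c=manip.calibration(n);T=np.array(c["camera_from_world"]);R=T[:3,:3];o=-R.T@T[:3,3]
    d=R.T@np.array([(u-c["cx"])/c["fx"],-(v-c["cy"])/c["fy"],-1]);return o,d
def plane(n,u,v,z):
    o,d=ray(n,u,v);return o+d*(z-o[2])/d[2]
def proj(n,p):
    c=manip.calibration(n);T=np.array(c["camera_from_world"]);q=T[:3,:3]@np.array(p)+T[:3,3]
    return c["cx"]+c["fx"]*q[0]/-q[2], c["cy"]-c["fy"]*q[1]/-q[2]
def tri(uv1,uv2):
    A=[];b=[]
    M=np.zeros((3,3));y=np.zeros(3)
    for n,uv in(("scene",uv1),("top",uv2)):
        o,d=ray(n,*uv);d=d/np.linalg.norm(d);P=np.eye(3)-np.outer(d,d);M+=P;y+=P@o
    return np.linalg.solve(M,y)
E
python3 - <<'E'
import cv2
a=cv2.imread('pics/top0.png')[140:240,290:415];b=cv2.imread('pics/scene0.png')[165:270,160:280]
cv2.imwrite('pics/c1.png',cv2.resize(a,None,fx=6,fy=6,interpolation=cv2.INTER_CUBIC))
cv2.imwrite('pics/c2.png',cv2.resize(b,None,fx=5,fy=5,interpolation=cv2.INTER_CUBIC))
E
```

```text
(no output)
```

View pics/c1.png

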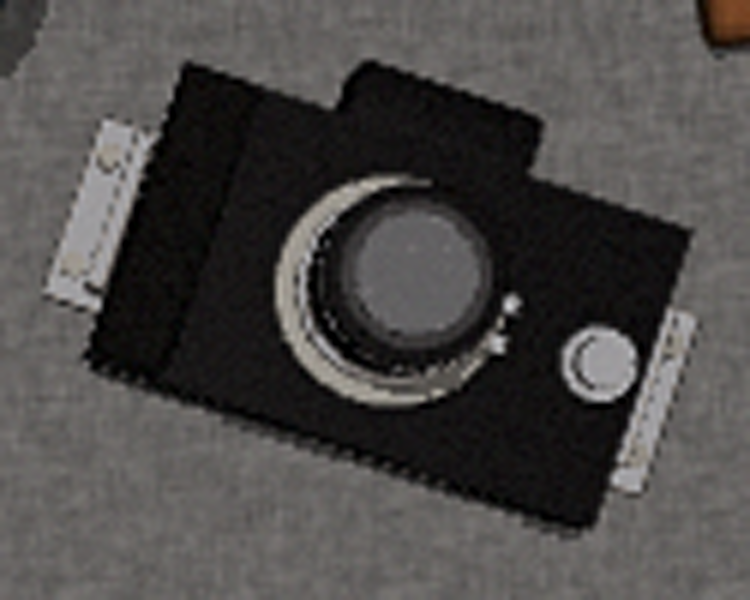

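View pics/c2.png

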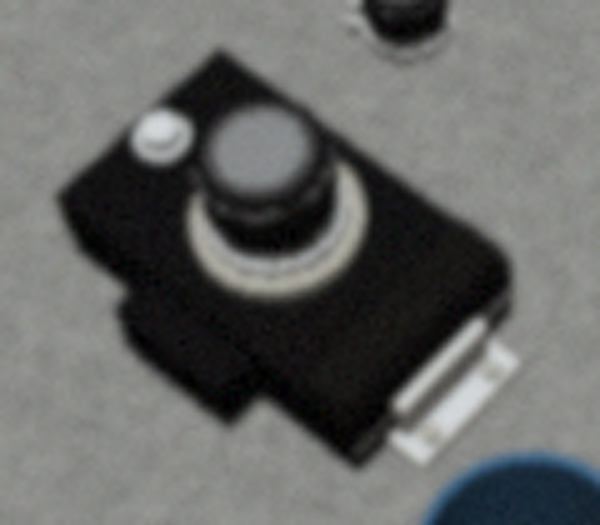

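```bash
python3 - <<'E'
from h import *
t=cv2.imread('pics/top0.png');s=cv2.imread('pics/scene0.png')
def cc(u,v,o=(290,140),k=6): return ((u+.5)/k-.5+o[0],(v+.5)/k-.5+o[1])
# hand-read estimates
ring=cc(392,291);but=cc(608,358);glass=cc(418,277)
print('ring',plane('top',*ring,.054),'but',plane('top',*but,.054),'lens top',plane('top',*glass,.101))
print('scene', plane('scene',*cc(162,131,(160,165),5),.054),plane('scene',*cc(262,150,(160,165),5),.101),plane('scene',*cc(278,213,(160,165),5),.054))
# ring circle fit
def comp(img,n,mask,pt,name,z):
    nb,l,st,ce=cv2.connectedComponentsWithStats(mask.astype(np.uint8))
    i=l[int(round(pt[1])),int(round(pt[0]))];cs,_=cv2.findContours((l==i).astype(np.uint8),0,1)
    c=max(cs,key=len);(x,y),r=cv2.minEnclosingCircle(c);e=cv2.fitEllipse(c) if len(c)>5 else None
    print(name,st[i],ce[i],'mec',x,y,r,'ell',e,plane(n,*ce[i],z),plane(n,x,y,z))
hsv=cv2.cvtColor(t,cv2.COLOR_BGR2HSV)
g=t.max(2).astype(int)
comp(t,'top',g>60,glass,'glass',.101)
comp(t,'top',g>100,but,'button',.054)
comp(t,'top',g>100,cc(288,290),'ring',.054)
m=(hsv[...,1]>120)&(hsv[...,0]<20)&(g>60)
comp(t,'top',cv2.morphologyEx(m.astype(np.uint8),3,np.ones((5,5))),(175,221),'coaster',.006)
hs=cv2.cvtColor(s,cv2.COLOR_BGR2HSV);m=(hs[...,1]>120)&(hs[...,0]<20)&(hs[...,2]>60)
comp(s,'scene',cv2.morphologyEx(m.astype(np.uint8),3,np.ones((5,5))),(387,249),'coaster',.006)
comp(s,'scene',s.max(2)>60,cc(262,150,(160,165),5),'glass',.101)
comp(s,'scene',s.max(2)>120,cc(162,131,(160,165),5),'but',.054)
# camera black quad top
E
```

```text
ring [ 0.57151789 -0.16025718  0.054     ] but [ 0.55131918 -0.22350093  0.054     ] lens top [ 0.57083305 -0.16061614  0.101     ]
scene [ 0.54995161 -0.21855655  0.054     ] [ 0.56979807 -0.15798888  0.101     ] [ 0.56886246 -0.15862469  0.054     ]
glass [347 174  23  24 367] [358.70572207 185.06811989] mec 358.5400085449219 185.5399932861328 11.7993803024292 ell ((358.58966064453125, 185.14869689941406), (20.640594482421875, 21.565120697021484), 89.0670394897461) [ 0.57197794 -0.15972756  0.101     ] [ 0.57119064 -0.15944437  0.101     ]
button [384 195  12  12 108] [389.87037037 200.30555556] mec 389.60125732421875 200.0696258544922 6.142861366271973 ell ((389.5478515625, 200.32278442382812), (11.3298978805542, 11.55032730102539), 116.09786987304688) [ 0.54945294 -0.22163421  0.054     ] [ 0.54987397 -0.22116731  0.054     ]
ring [336 170  25  37 211] [343.4028436  189.08056872] mec 354.1219482421875 188.243896484375 18.703861236572266 ell ((358.33111572265625, 187.70249938964844), (36.824424743652344, 42.32671356201172), 87.55762481689453) [ 0.56984561 -0.13984247  0.054     ] 
[... 503 characters left out ...]
990722656, 55.4481201171875), 113.61690521240234) [0.51615471 0.17995997 0.006     ] [0.51806625 0.17972054 0.006     ]
glass [     0      0    560    420 207112] [296.15318765 205.14669358] mec 279.5 213.4594268798828 346.9398193359375 ell ((295.7401123046875, 212.10797119140625), (462.4458312988281, 653.1028442382812), 91.012939453125) [ 0.5371751  -0.00297853  0.101     ] [ 0.56437413 -0.02543654  0.101     ]
but [     0      0    560    420 198551] [297.00725254 207.49978595] mec 279.5 221.5 342.2375793457031 ell ((303.3450927734375, 220.33802795410156), (456.96307373046875, 621.4441528320312), 92.23846435546875) [ 0.51397552 -0.00813995  0.054     ] [ 0.55527347 -0.02919665  0.054     ]
```

>>> {"name": "send_rows", "arguments": {"increments": [[0, 0, 0, 0, -0.17], [0, 0, 0, 0, -0.17], [0, 0, 0, 0, -0.17], [0, 0, 0, 0, -0.17], [0, 0, 0, 0, -0.17], [0, 0, 0, 0, -0.17], [0, 0, 0, 0, 0], [0, 0, 0, 0, 0]], "squeeze": 25}}

```text
clock: 1.1
position: [0.1354, -0.5587, 0.2311]
ee_rot: [-0.0, 0.988, -0.157, -0.0]
contact_force: [0.1, -0.1, -0.2]
width: -0.0004
```

```bash
cat >> h.py <<'E'
from scipy.spatial.transform import Rotation as Ro
def info(target=None):
    s=manip.get_state();q=s['ee_rot'];R=Ro.from_quat([q[1],q[2],q[3],q[0]]).as_matrix()
    print('t',s['clock'],'pos',s['position'].round(4),'yaw',np.degrees(np.arctan2(R[1,0],R[0,0])).round(2),'zax',R[:,2].round(4),'F',s['contact_force'].round(2),'M',s['moment'].round(3),'w',round(s['width'],4),'q',s['qpos'].round(3))
    if target is not None: print('tool delta',(R.T@(np.array(target)-s['position'])).round(4))
    return s,R
E
python3 -c "
from h import *
info([.550,-.2215,.10])
for n,uv in (('mug',(269,123)),('bud',(266,275)),('dac',(170,110)),('lens2',(446,188)),('lens3',(358,264))): print(n,plane('top',*uv,.09 if n=='mug' else .03))"
```

```text
t 1.1 pos [ 0.1354 -0.5587  0.2311] yaw -18.07 zax [-1.e-04  4.e-04 -1.e+00] F [ 0.14 -0.07 -0.16] M [-0.022  0.035  0.044] w -0.0004 q [-1.454  0.276  1.505 -0.     1.361 -1.139]
tool delta [ 0.2896 -0.4491  0.1312]
mug [ 0.68094508 -0.00948869  0.09      ]
bud [ 4.14909338e-01 -5.29565844e-06  3.00000000e-02]
dac [0.7231996  0.18090453 0.03      ]
lens2 [ 0.57310127 -0.32906189  0.03      ]
lens3 [ 0.43506616 -0.16786351  0.03      ]
```

>>> {"name": "send_rows", "arguments": {"increments": [[0, 0.032, -0.05, 0, 0], [0, 0.032, -0.05, 0, 0], [0, 0.032, -0.05, 0, 0], [0, 0.032, -0.05, 0, 0], [0, 0.032, -0.05, 0, 0], [0, 0.032, -0.05, 0, 0], [0, 0.032, -0.05, 0, 0], [0, 0.032, -0.05, 0, 0]]}}

```text
clock: 2.1
position: [0.5036, -0.2557, 0.2314]
ee_rot: [0.0, 0.988, -0.157, 0.0]
contact_force: [0.8, -0.4, 0.7]
width: 0.0003
```

>>> {"name": "send_rows", "arguments": {"increments": [[0, 0.0336, -0.049, 0, 0], [0, 0, 0, 0.05, 0], [0, 0, 0, 0.05, 0], [0, 0, 0, 0.02, 0], [0, 0, 0, 0, 0], [0, 0, 0, 0, 0]]}}

```text
clock: 2.85
position: [0.5501, -0.2214, 0.1124]
ee_rot: [0.0, 0.988, -0.156, 0.001]
contact_force: [-0.0, -0.3, 1.2]
width: -0.0
```

```bash
python3 - <<'E'
from h import *
info([.550,-.2215,.06])
for n in("scene","top"):
    im=manip.get_image(n)[:,:,::-1]
    c=im[100:290,100:340] if n=='scene' else im[100:270,290:450]
    cv2.imwrite(f"pics/{n}1.png",cv2.resize(c,None,fx=3,fy=3,interpolation=cv2.INTER_CUBIC))
E
```

```text
t 2.85 pos [ 0.5501 -0.2214  0.1124] yaw -17.98 zax [ 0.0019 -0.0011 -1.    ] F [-0.01 -0.29  1.25] M [-0.011 -0.01   0.015] w -0.0 q [-0.5    0.389  1.646 -0.     1.104 -0.186]
tool delta [-0.0002  0.0001  0.0524]
```

View pics/scene1.png

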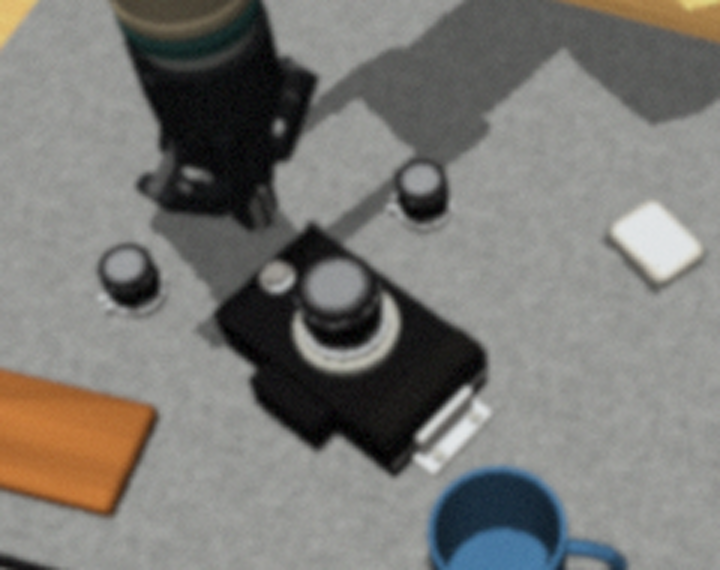

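View pics/top1.png

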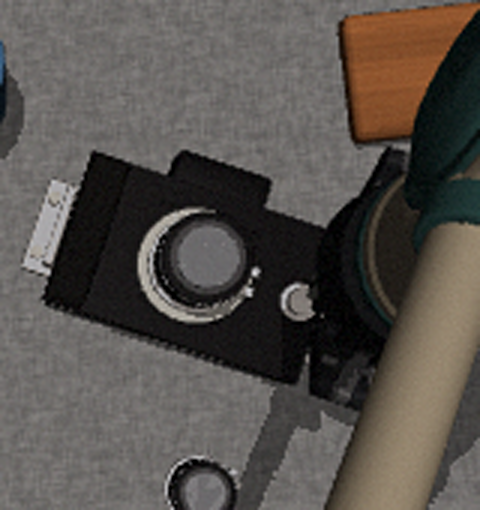

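```bash
python3 - <<'E'
from h import *
s,R=info()
u,v=proj('scene',s['position']);print((u-100)*3,(v-100)*3)
u,v=proj('scene',[.55,-.2215,.054]);print((u-100)*3,(v-100)*3)
u,v=proj('top',[.55,-.2215,.054]);print((u-290)*3,(v-100)*3)
E
```

```text
t 2.95 pos [ 0.5502 -0.2215  0.1129] yaw -17.97 zax [ 0.0028 -0.0016 -1.    ] F [0.45 0.83 0.48] M [-0.019 -0.004 -0.032] w 0.0002 q [-0.5    0.388  1.646 -0.     1.104 -0.186]
255.20539625313538 219.82093661596232
272.0121594959611 271.1849953592511
299.3683562333215 299.993486709173
```

>>> {"name": "send_rows", "arguments": {"increments": [[0, 0, 0, 0.03, 0], [0, 0, 0, 0.014, 0], [0, 0, 0, 0, 0], [0, 0, 0, 0, 0]]}}

```text
clock: 3.45
position: [0.5499, -0.2213, 0.0682]
ee_rot: [0.0, 0.988, -0.156, 0.001]
contact_force: [0.3, 0.4, 0.0]
width: -0.0006
```

>>> {"name": "send_rows", "arguments": {"increments": [[0, 0, 0, 0.008, 0], [0, 0, 0, 0.004, 0], [0, 0, 0, 0.002, 0], [0, 0, 0, 0, 0]]}}

```text
clock: 3.95
position: [0.5491, -0.2208, 0.0533]
ee_rot: [-0.0, 0.988, -0.156, -0.0]
contact_force: [-0.4, 1.1, 0.6]
width: 0.0002
```

>>> {"name": "send_rows", "arguments": {"increments": [[0, 0, 0, 0.002, 0], [0, 0, 0, 0, 0]]}}

```text
clock: 4.2
position: [0.5491, -0.2208, 0.0516]
ee_rot: [0.0, 0.988, -0.156, -0.0]
contact_force: [-0.6, 0.5, 4.3]
width: 0.0001
```

Touching the button (4.3 N). Continue in small steps.

>>> {"name": "send_rows", "arguments": {"increments": [[0, 0, 0, 0.001, 0], [0, 0, 0, 0.001, 0], [0, 0, 0, 0, 0]]}}

```text
clock: 4.58
position: [0.5491, -0.2208, 0.0493]
ee_rot: [0.0, 0.988, -0.156, -0.0]
contact_force: [-2.8, 0.3, 4.6]
width: 0.0003
```

>>> {"name": "send_rows", "arguments": {"increments": [[0, 0, 0, 0.001, 0], [0, 0, 0, 0, 0]]}}

```text
clock: 4.82
position: [0.5491, -0.2209, 0.0489]
ee_rot: [0.0, 0.988, -0.156, -0.0]
contact_force: [-2.8, 0.9, 8.0]
width: 0.0
```

>>> {"name": "send_rows", "arguments": {"increments": [[0, 0, 0, 0.0005, 0], [0, 0, 0, 0, 0]]}}

```text
clock: 5.08
position: [0.5492, -0.2209, 0.0489]
ee_rot: [0.0, 0.988, -0.156, 0.0]
contact_force: [-3.4, 2.2, 10.8]
width: -0.0004
```

>>> {"name": "send_rows", "arguments": {"increments": [[0, 0, 0, -0.02, 0], [0.2, 0, 0, -0.05, 0], [1, 0, 0, -0.05, 0], [1, 0, -0.06, 0, 0], [1, 0, 0, 0, 0], [1, 0, 0, 0, 0]]}}

```text
clock: 5.82
position: [0.5677, -0.1637, 0.1671]
ee_rot: [0.0, 0.988, -0.155, -0.0]
contact_force: [0.5, -0.5, 0.4]
width: 0.0848
```

```bash
python3 - <<'E'
from h import *
info([.5708,-.159,.12])
for n in("scene",):
    im=manip.get_image(n)[:,:,::-1]
    c=im[150:280,140:300]
    cv2.imwrite(f"pics/{n}2.png",cv2.resize(c,None,fx=4.5,fy=4.5,interpolation=cv2.INTER_CUBIC))
E
```

```text
t 5.825 pos [ 0.5677 -0.1637  0.1671] yaw -17.87 zax [-6.e-04 -4.e-04 -1.e+00] F [ 0.46 -0.5   0.36] M [-0.001  0.031  0.036] w 0.0848 q [-3.980e-01  3.410e-01  1.573e+00 -1.000e-03  1.228e+00 -8.600e-02]
tool delta [ 0.0016 -0.0055  0.0471]
```

View pics/scene2.png

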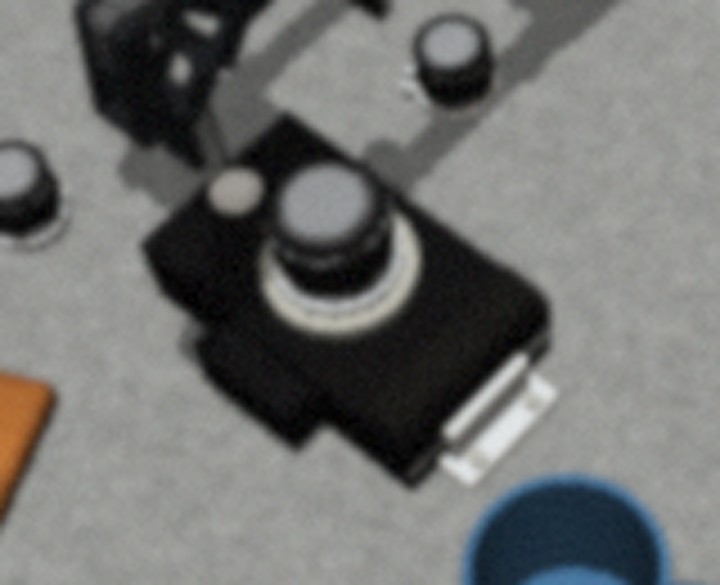

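>>> {"name": "send_rows", "arguments": {"increments": [[1, 0.0015, -0.0055, 0.02, 0], [1, 0, 0, 0.03, 0], [1, 0, 0, 0.03, 0], [1, 0, 0, 0.015, 0], [1, 0, 0, 0.009, 0], [1, 0, 0, 0, 0], [1, 0, 0, 0, 0]]}}

```text
clock: 6.75
position: [0.5716, -0.1594, 0.0647]
ee_rot: [0.0, 0.988, -0.156, 0.001]
contact_force: [1.1, -0.7, 0.7]
width: 0.0852
```

```bash
python3 - <<'E'
from h import *
info([.5706,-.159,.0625])
for n in("scene","top"):
    im=manip.get_image(n)[:,:,::-1]
    c=im[130:250,150:310] if n=='scene' else im[130:250,290:450]
    cv2.imwrite(f"pics/{n}3.png",cv2.resize(c,None,fx=4.5,fy=4.5,interpolation=cv2.INTER_CUBIC))
E
```

```text
t 6.75 pos [ 0.5716 -0.1594  0.0647] yaw -17.94 zax [ 1.8e-03 -9.0e-04 -1.0e+00] F [ 1.07 -0.65  0.66] M [-0.018  0.021  0.028] w 0.0852 q [-0.389  0.437  1.703 -0.     0.999 -0.076]
tool delta [-0.0011 -0.0001  0.0022]
```

View pics/scene3.png

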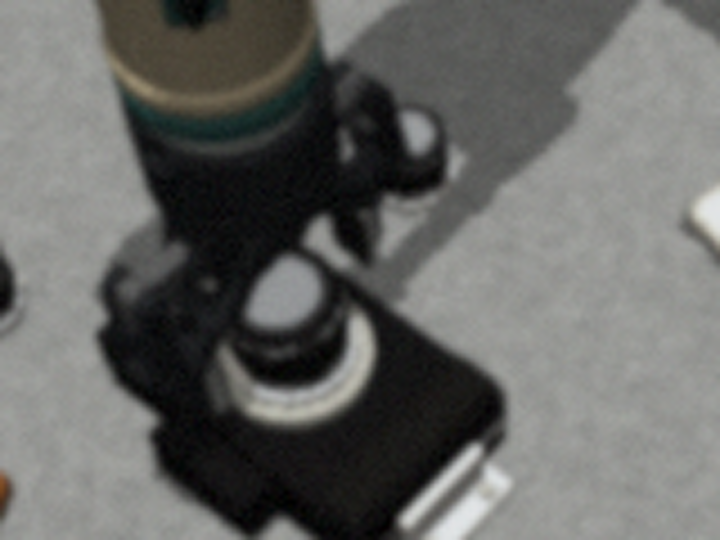

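>>> {"name": "send_rows", "arguments": {"increments": [[0.8, -0.001, 0, 0.001, 0], [0.66, 0, 0, 0, 0], [0.66, 0, 0, 0, 0], [0.66, 0, 0, 0, 0]], "squeeze": 20}}

```text
clock: 7.35
position: [0.5699, -0.1587, 0.0628]
ee_rot: [0.0, 0.988, -0.156, 0.0]
contact_force: [0.7, 0.5, -0.2]
width: 0.0564
```

>>> {"name": "send_rows", "arguments": {"increments": [[0.63, 0, 0, 0, 0], [0.62, 0, 0, 0, 0], [0.62, 0, 0, 0, 0]]}}

```text
clock: 7.72
position: [0.5703, -0.1589, 0.063]
ee_rot: [0.0, 0.988, -0.156, 0.0]
contact_force: [0.9, 0.2, -0.5]
width: 0.0527
```

>>> {"name": "send_rows", "arguments": {"increments": [[0.6, 0, 0, 0, 0], [0.6, 0, 0, 0, 0], [0.58, 0, 0, 0, 0], [0.5, 0, 0, 0, 0], [0.5, 0, 0, 0, 0]]}}

```text
clock: 8.35
position: [0.5706, -0.159, 0.0632]
ee_rot: [0.0, 0.988, -0.156, 0.001]
contact_force: [3.3, -0.6, 2.4]
width: 0.0515
```

```bash
python3 -c "
from h import *
info()"
```

```text
t 8.35 pos [ 0.5706 -0.159   0.0632] yaw -17.93 zax [ 1.6e-03 -7.0e-04 -1.0e+00] F [ 3.25 -0.57  2.42] M [-0.146 -0.498 -0.012] w 0.0515 q [-0.389  0.438  1.707 -0.     0.995 -0.076]
```

>>> {"name": "send_rows", "arguments": {"increments": [[0.5, 0, 0, 0, -0.05], [0.5, 0, 0, 0, -0.05], [0.5, 0, 0, 0, -0.05], [0.5, 0, 0, 0, 0]], "squeeze": 25}}

```text
clock: 8.85
position: [0.5696, -0.1588, 0.0632]
ee_rot: [0.0, 0.997, -0.082, -0.0]
contact_force: [0.6, -0.8, 6.2]
width: 0.0514
```

```bash
python3 - <<'E'
from h import *
info()
im=manip.get_image('scene')[:,:,::-1]
c=im[130:250,150:310]
cv2.imwrite(f"pics/scene4.png",cv2.resize(c,None,fx=4.5,fy=4.5,interpolation=cv2.INTER_CUBIC))
E
```

```text
t 8.85 pos [ 0.5696 -0.1588  0.0632] yaw -9.36 zax [-3.e-04 -5.e-04 -1.e+00] F [ 0.55 -0.84  6.19] M [-0.212 -0.139  0.085] w 0.0514 q [-3.890e-01  4.370e-01  1.708e+00 -1.000e-03  9.960e-01 -2.260e-01]
```

View pics/scene4.png

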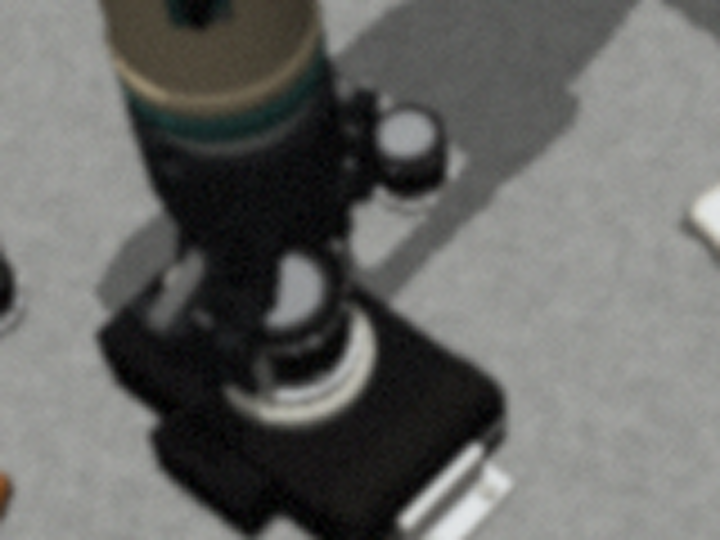

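>>> {"name": "send_rows", "arguments": {"increments": [[0.5, 0, 0, -0.0005, -0.05], [0.5, 0, 0, 0, -0.05], [0.5, 0, 0, 0, -0.05], [0.5, 0, 0, 0, -0.05]]}}

```text
clock: 9.4
position: [0.5692, -0.1584, 0.0632]
ee_rot: [-0.0, 1.0, 0.019, -0.001]
contact_force: [0.3, 0.0, 3.6]
width: 0.0514
```

```bash
python3 -c "
from h import *
info()"
```

```text
t 9.4 pos [ 0.5692 -0.1584  0.0632] yaw 2.14 zax [-1.3e-03  5.0e-04 -1.0e+00] F [0.27 0.01 3.58] M [-0.063 -0.141 -0.084] w 0.0514 q [-0.389  0.437  1.708 -0.     0.998 -0.427]
```

>>> {"name": "send_rows", "arguments": {"increments": [[0.5, 0, 0, 0, -0.05], [0.5, 0, 0, 0, -0.05], [0.5, 0, 0, 0, -0.05], [0.5, 0, 0, 0, -0.05]]}}

```text
clock: 9.9
position: [0.5692, -0.1583, 0.0632]
ee_rot: [-0.0, 0.993, 0.118, -0.001]
contact_force: [1.3, 1.7, 4.2]
width: 0.0515
```

```bash
python3 -c "
from h import *
info()
im=manip.get_image('top')[:,:,::-1]
c=im[130:250,290:450]
cv2.imwrite('pics/top5.png',cv2.resize(c,None,fx=4.5,fy=4.5,interpolation=cv2.INTER_CUBIC))
im=manip.get_image('scene')[:,:,::-1]
c=im[130:250,150:310]
cv2.imwrite('pics/scene5.png',cv2.resize(c,None,fx=4.5,fy=4.5,interpolation=cv2.INTER_CUBIC))"
```

```text
t 9.9 pos [ 0.5692 -0.1583  0.0632] yaw 13.6 zax [-1.3e-03  7.0e-04 -1.0e+00] F [1.35 1.68 4.24] M [ 0.006 -0.145 -0.093] w 0.0515 q [-0.389  0.437  1.708  0.     0.998 -0.627]
```

View pics/top5.png

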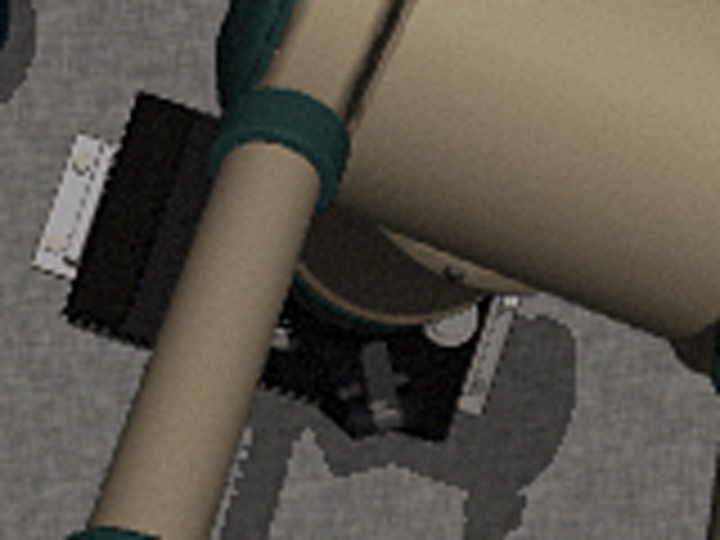

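View pics/scene5.png

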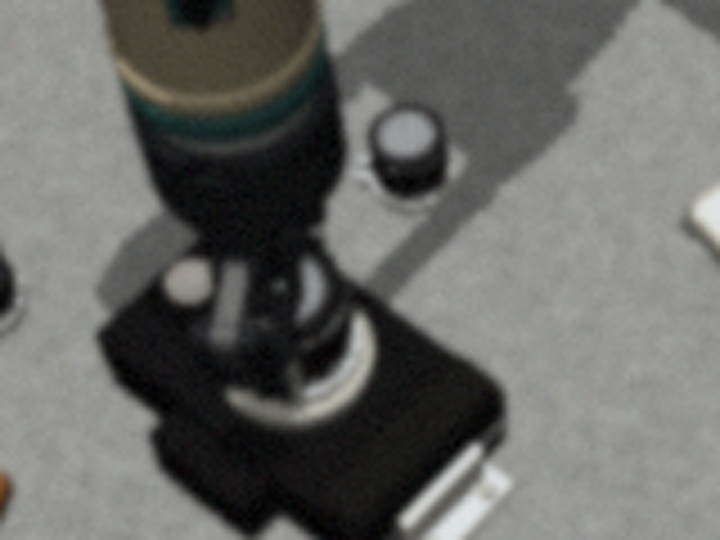

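>>> {"name": "send_rows", "arguments": {"increments": [[0.5, 0, 0, 0, -0.05], [0.5, 0, 0, 0, -0.05], [0.5, 0, 0, 0, -0.05], [0.5, 0, 0, 0, 0]]}}

```text
clock: 10.5
position: [0.5692, -0.1584, 0.0632]
ee_rot: [-0.0, 0.981, 0.192, -0.001]
contact_force: [-0.2, 0.0, 4.1]
width: 0.0515
```

```bash
python3 -c "
from h import *
info()"
```

```text
t 10.5 pos [ 0.5692 -0.1584  0.0632] yaw 22.09 zax [-1.3e-03  4.0e-04 -1.0e+00] F [-0.2   0.03  4.06] M [ 0.051 -0.058  0.052] w 0.0515 q [-0.389  0.437  1.708 -0.     0.998 -0.775]
```

>>> {"name": "send_rows", "arguments": {"increments": [[0.5, 0, 0, 0, -0.03], [0.5, 0, 0, 0, 0]]}}

```text
clock: 10.75
position: [0.5693, -0.1585, 0.0632]
ee_rot: [-0.0, 0.978, 0.207, -0.001]
contact_force: [-1.2, -0.1, 5.0]
width: 0.0517
```

```bash
python3 -c "
from h import *
info()"
```

```text
t 10.75 pos [ 0.5693 -0.1585  0.0632] yaw 23.89 zax [-1.2e-03  3.0e-04 -1.0e+00] F [-1.21 -0.06  5.05] M [0.086 0.19  0.03 ] w 0.0517 q [-0.389  0.437  1.708 -0.     0.998 -0.806]
```

>>> {"name": "send_rows", "arguments": {"increments": [[0.5, 0, 0, 0, -0.03], [0.5, 0, 0, 0, 0]]}}

```text
clock: 11.0
position: [0.5694, -0.1585, 0.0632]
ee_rot: [-0.0, 0.975, 0.222, -0.0]
contact_force: [-2.1, 1.1, 4.3]
width: 0.0514
```

```bash
python3 -c "
from h import *
info()"
```

```text
t 11.0 pos [ 0.5694 -0.1585  0.0632] yaw 25.64 zax [-1.1e-03  2.0e-04 -1.0e+00] F [-2.06  1.1   4.33] M [0.09  0.257 0.033] w 0.0514 q [-0.389  0.437  1.708 -0.     0.997 -0.836]
```

>>> {"name": "send_rows", "arguments": {"increments": [[0.5, 0, 0, 0, -0.02], [0.5, 0, 0, 0, -0.02]]}}

```text
clock: 11.25
position: [0.5696, -0.1586, 0.0632]
ee_rot: [-0.0, 0.97, 0.242, -0.0]
contact_force: [-1.8, 0.8, 5.4]
width: 0.0517
```

```bash
python3 -c "
from h import *
info()"
```

```text
t 11.25 pos [ 0.5696 -0.1586  0.0632] yaw 27.97 zax [-6.e-04  1.e-04 -1.e+00] F [-1.79  0.85  5.35] M [ 0.09   0.27  -0.073] w 0.0517 q [-0.389  0.437  1.708 -0.     0.997 -0.877]
```

>>> {"name": "send_rows", "arguments": {"increments": [[0.5, 0, 0, 0, -0.02], [0.5, 0, 0, 0, -0.02]]}}

```text
clock: 11.5
position: [0.5697, -0.1587, 0.0632]
ee_rot: [-0.0, 0.965, 0.261, -0.0]
contact_force: [-1.9, 0.3, 4.9]
width: 0.0513
```

```bash
python3 -c "
from h import *
info()"
```

```text
t 11.5 pos [ 0.5697 -0.1587  0.0632] yaw 30.27 zax [-3.e-04 -0.e+00 -1.e+00] F [-1.86  0.29  4.93] M [ 0.108  0.365 -0.047] w 0.0513 q [-0.389  0.437  1.708 -0.     0.997 -0.917]
```

>>> {"name": "send_rows", "arguments": {"increments": [[0.5, 0, 0, 0, -0.02], [0.5, 0, 0, 0, -0.02]]}}

```text
clock: 11.75
position: [0.5699, -0.1587, 0.0632]
ee_rot: [0.0, 0.96, 0.28, 0.0]
contact_force: [-1.5, 0.5, 4.0]
width: 0.0514
```

```bash
python3 -c "
from h import *
info()"
```

```text
t 11.75 pos [ 0.5699 -0.1587  0.0632] yaw 32.56 zax [ 1.e-04 -2.e-04 -1.e+00] F [-1.51  0.46  4.03] M [ 0.024  0.328 -0.081] w 0.0514 q [-0.389  0.437  1.708 -0.     0.996 -0.957]
```

>>> {"name": "send_rows", "arguments": {"increments": [[0.5, 0, 0, 0, -0.02], [0.5, 0, 0, 0, -0.02]]}}

```text
clock: 12.0
position: [0.57, -0.1587, 0.0632]
ee_rot: [0.0, 0.954, 0.299, 0.0]
contact_force: [0.2, -0.2, 3.2]
width: 0.0516
```

```bash
python3 -c "
from h import *
info()"
```

```text
t 12.0 pos [ 0.57   -0.1587  0.0632] yaw 34.85 zax [ 2.e-04 -2.e-04 -1.e+00] F [ 0.21 -0.23  3.16] M [ 0.044  0.258 -0.068] w 0.0516 q [-0.389  0.437  1.708 -0.     0.996 -0.997]
```

>>> {"name": "send_rows", "arguments": {"increments": [[0.5, 0, 0, 0, -0.02], [0.5, 0, 0, 0, -0.02]]}}

```text
clock: 12.25
position: [0.5701, -0.1587, 0.0633]
ee_rot: [0.0, 0.948, 0.319, 0.0]
contact_force: [-0.8, 0.7, 3.3]
width: 0.0513
```

```bash
python3 -c "
from h import *
info()"
```

```text
t 12.25 pos [ 0.5701 -0.1587  0.0633] yaw 37.15 zax [ 4.e-04 -1.e-04 -1.e+00] F [-0.83  0.67  3.34] M [-0.043  0.115 -0.045] w 0.0513 q [-0.389  0.437  1.708  0.     0.996 -1.037]
```

>>> {"name": "send_rows", "arguments": {"increments": [[0.5, 0, 0, 0, -0.02], [0.5, 0, 0, 0, -0.02]]}}

```text
clock: 12.5
position: [0.57, -0.1587, 0.0632]
ee_rot: [0.0, 0.941, 0.337, 0.0]
contact_force: [-0.2, -0.1, 2.0]
width: 0.0514
```

```bash
python3 -c "
from h import *
info()"
```

```text
t 12.5 pos [ 0.57   -0.1587  0.0632] yaw 39.44 zax [ 3.e-04 -1.e-04 -1.e+00] F [-0.22 -0.15  2.01] M [-0.009  0.073 -0.064] w 0.0514 q [-0.389  0.437  1.708 -0.     0.996 -1.077]
```

>>> {"name": "send_rows", "arguments": {"increments": [[0.5, 0, 0, 0, -0.02], [0.5, 0, 0, 0, -0.02]]}}

```text
clock: 12.75
position: [0.57, -0.1587, 0.0633]
ee_rot: [0.0, 0.934, 0.356, 0.0]
contact_force: [0.0, 0.1, 2.7]
width: 0.0514
```

```bash
python3 -c "
from h import *
info()"
```

```text
t 12.75 pos [ 0.57   -0.1587  0.0633] yaw 41.73 zax [ 3.e-04 -1.e-04 -1.e+00] F [0.04 0.1  2.73] M [ 0.021  0.037 -0.069] w 0.0514 q [-0.389  0.437  1.708 -0.     0.996 -1.117]
```

>>> {"name": "send_rows", "arguments": {"increments": [[0.5, 0, 0, 0, -0.02], [0.5, 0, 0, 0, -0.02]]}}

```text
clock: 13.0
position: [0.57, -0.1587, 0.0633]
ee_rot: [0.0, 0.927, 0.375, 0.0]
contact_force: [-0.7, 0.8, 3.0]
width: 0.0512
```

```bash
python3 -c "
from h import *
info()"
```

```text
t 13.0 pos [ 0.57   -0.1587  0.0633] yaw 44.02 zax [ 2.e-04 -1.e-04 -1.e+00] F [-0.72  0.84  2.97] M [-0.027 -0.01  -0.087] w 0.0512 q [-0.389  0.437  1.708 -0.     0.996 -1.157]
```

>>> {"name": "send_rows", "arguments": {"increments": [[0.5, 0, 0, 0, -0.02], [0.5, 0, 0, 0, -0.02]]}}

```text
clock: 13.25
position: [0.5699, -0.1587, 0.0634]
ee_rot: [0.0, 0.919, 0.393, 0.0]
contact_force: [0.6, 0.2, 2.5]
width: 0.0512
```

```bash
python3 -c "
from h import *
info()
im=manip.get_image('scene')[:,:,::-1]
c=im[150:250,170:300]
cv2.imwrite('pics/scene6.png',cv2.resize(c,None,fx=5.5,fy=5.5,interpolation=cv2.INTER_CUBIC))"
```

```text
t 13.25 pos [ 0.5699 -0.1587  0.0634] yaw 46.32 zax [ 2.e-04 -1.e-04 -1.e+00] F [0.55 0.17 2.51] M [ 0.062 -0.074 -0.045] w 0.0512 q [-0.389  0.437  1.708 -0.     0.997 -1.197]
```

View pics/scene6.png

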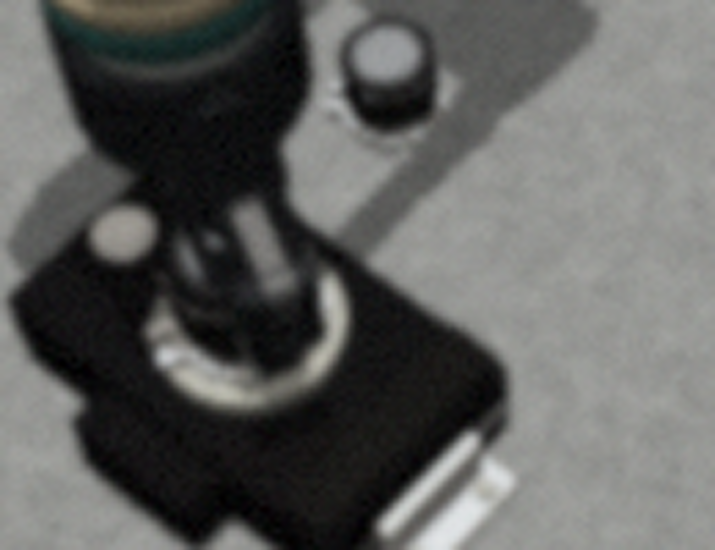

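The fork prongs have moved round from the button side to about (165,352) in the crop, so the lens is turning with the grip. I'll continue in small steps.

>>> {"name": "send_rows", "arguments": {"increments": [[0.5, 0, 0, 0, -0.02], [0.5, 0, 0, 0, -0.02]]}}

```text
clock: 13.55
position: [0.5699, -0.1587, 0.0634]
ee_rot: [0.0, 0.911, 0.412, 0.0]
contact_force: [0.5, 0.2, 3.3]
width: 0.0511
```

```bash
python3 -c "
from h import *
info()"
```

```text
t 13.55 pos [ 0.5699 -0.1587  0.0634] yaw 48.61 zax [ 1.e-04 -1.e-04 -1.e+00] F [0.49 0.19 3.25] M [ 0.06   0.024 -0.081] w 0.0511 q [-0.389  0.437  1.708 -0.     0.997 -1.237]
```

>>> {"name": "send_rows", "arguments": {"increments": [[0.5, 0, 0, 0, -0.02], [0.5, 0, 0, 0, -0.02]]}}

```text
clock: 13.8
position: [0.5699, -0.1587, 0.0635]
ee_rot: [0.0, 0.903, 0.43, 0.0]
contact_force: [0.1, -0.1, 5.4]
width: 0.0514
```

```bash
python3 -c "
from h import *
info()"
```

```text
t 13.8 pos [ 0.5699 -0.1587  0.0635] yaw 50.9 zax [ 2.e-04 -1.e-04 -1.e+00] F [ 0.05 -0.07  5.44] M [ 0.052  0.085 -0.088] w 0.0514 q [-0.389  0.437  1.708 -0.     0.997 -1.277]
```

>>> {"name": "send_rows", "arguments": {"increments": [[0.5, 0, 0, 0, -0.02], [0.5, 0, 0, 0, -0.02]]}}

```text
clock: 14.05
position: [0.57, -0.1588, 0.0635]
ee_rot: [0.0, 0.894, 0.448, 0.0]
contact_force: [-0.5, -0.4, 5.0]
width: 0.0516
```

```bash
python3 -c "
from h import *
info()"
```

```text
t 14.05 pos [ 0.57   -0.1588  0.0635] yaw 53.19 zax [ 3.e-04 -3.e-04 -1.e+00] F [-0.46 -0.39  4.98] M [ 0.02   0.074 -0.01 ] w 0.0516 q [-0.389  0.437  1.707 -0.     0.997 -1.317]
```

>>> {"name": "send_rows", "arguments": {"increments": [[0.5, 0, 0, 0, -0.02], [0.5, 0, 0, 0, -0.02]]}}

```text
clock: 14.3
position: [0.57, -0.1589, 0.0635]
ee_rot: [0.0, 0.885, 0.466, 0.0]
contact_force: [0.1, 0.9, 5.6]
width: 0.0515
```

```bash
python3 -c "
from h import *
info()"
```

```text
t 14.3 pos [ 0.57   -0.1589  0.0635] yaw 55.49 zax [ 4.e-04 -4.e-04 -1.e+00] F [0.13 0.85 5.59] M [ 0.067  0.116 -0.06 ] w 0.0515 q [-0.389  0.437  1.707 -0.     0.997 -1.357]
```

>>> {"name": "send_rows", "arguments": {"increments": [[0.5, 0, 0, 0, -0.02], [0.5, 0, 0, 0, -0.02]]}}

```text
clock: 14.55
position: [0.5702, -0.1589, 0.0636]
ee_rot: [0.0, 0.876, 0.483, 0.0]
contact_force: [0.7, 0.6, 4.1]
width: 0.0514
```

```bash
python3 -c "
from h import *
info()"
```

```text
t 14.55 pos [ 0.5702 -0.1589  0.0636] yaw 57.77 zax [ 7.e-04 -5.e-04 -1.e+00] F [0.75 0.61 4.1 ] M [ 0.07   0.035 -0.036] w 0.0514 q [-0.389  0.437  1.707 -0.     0.996 -1.397]
```

>>> {"name": "send_rows", "arguments": {"increments": [[0.5, 0, 0, 0, -0.02], [0.5, 0, 0, 0, -0.02]]}}

```text
clock: 14.8
position: [0.5705, -0.1588, 0.0636]
ee_rot: [0.0, 0.866, 0.5, 0.001]
contact_force: [0.6, -0.5, 4.9]
width: 0.0516
```

```bash
python3 -c "
from h import *
info()"
```

```text
t 14.8 pos [ 0.5705 -0.1588  0.0636] yaw 60.03 zax [ 1.4e-03 -3.0e-04 -1.0e+00] F [ 0.58 -0.5   4.85] M [ 0.042 -0.119 -0.363] w 0.0516 q [-0.389  0.437  1.707  0.     0.996 -1.437]
```

>>> {"name": "send_rows", "arguments": {"increments": [[0.5, 0, 0, 0, -0.003], [0.5, 0, 0, 0, 0]]}}

```text
clock: 15.05
position: [0.5705, -0.1588, 0.0635]
ee_rot: [0.0, 0.865, 0.501, 0.0]
contact_force: [-0.2, 0.6, 5.6]
width: 0.0516
```

```bash
python3 -c "
from h import *
info()"
```

```text
t 15.05 pos [ 0.5705 -0.1588  0.0635] yaw 60.15 zax [ 1.3e-03 -3.0e-04 -1.0e+00] F [-0.18  0.62  5.57] M [ 0.028 -0.094 -0.288] w 0.0516 q [-0.389  0.437  1.707  0.     0.996 -1.439]
```

Stop met at about 78° (moment went from a steady −0.06 to −0.36 and stayed). Ease back about 1.5° and start lifting gently.

>>> {"name": "send_rows", "arguments": {"increments": [[0.5, 0, 0, 0, 0.025], [0.5, 0, 0, -0.0005, 0], [0.5, 0, 0, -0.0005, 0], [0.5, 0, 0, -0.0005, 0]]}}

```text
clock: 15.55
position: [0.5704, -0.1588, 0.0648]
ee_rot: [0.0, 0.871, 0.49, 0.0]
contact_force: [2.1, 0.1, 3.5]
width: 0.0514
```

```bash
python3 -c "
from h import *
info()"
```

```text
t 15.55 pos [ 0.5704 -0.1588  0.0648] yaw 58.74 zax [ 1.e-03 -4.e-04 -1.e+00] F [2.05 0.09 3.48] M [ 0.014 -0.349 -0.037] w 0.0514 q [-0.389  0.436  1.706  0.     0.999 -1.414]
```

>>> {"name": "send_rows", "arguments": {"increments": [[0.5, 0, 0, -0.001, 0], [0.5, 0, 0, -0.001, 0]]}}

```text
clock: 15.8
position: [0.5691, -0.1585, 0.0663]
ee_rot: [-0.001, 0.871, 0.491, -0.001]
contact_force: [1.8, -0.0, -1.8]
width: 0.0513
```

```bash
python3 -c "
from h import *
info()"
```

```text
t 15.8 pos [ 0.5691 -0.1585  0.0663] yaw 58.75 zax [-1.8e-03  3.0e-04 -1.0e+00] F [ 1.8  -0.03 -1.8 ] M [-0.076 -0.333 -0.038] w 0.0513 q [-3.890e-01  4.340e-01  1.704e+00 -1.000e-03  1.005e+00 -1.414e+00]
```

Rising freely (−1.8 N, about the lens's own weight). Continue.

>>> {"name": "send_rows", "arguments": {"increments": [[0.5, 0, 0, -0.002, 0], [0.5, 0, 0, -0.002, 0], [0.5, 0, 0, -0.002, 0]]}}

```text
clock: 16.18
position: [0.5686, -0.1583, 0.0723]
ee_rot: [-0.001, 0.871, 0.49, -0.001]
contact_force: [-0.3, 0.8, -3.1]
width: 0.0516
```

```bash
python3 -c "
from h import *
info()"
```

```text
t 16.175 pos [ 0.5686 -0.1583  0.0723] yaw 58.74 zax [-3.e-03  9.e-04 -1.e+00] F [-0.34  0.82 -3.13] M [0.058 0.015 0.036] w 0.0516 q [-0.389  0.427  1.698 -0.     1.019 -1.414]
```

>>> {"name": "send_rows", "arguments": {"increments": [[0.5, 0, 0, -0.005, 0], [0.5, 0, 0, -0.01, 0], [0.5, 0, 0, -0.02, 0], [0.5, 0, 0, -0.03, 0], [0.5, 0, 0, -0.03, 0], [0.5, 0, 0, -0.01, 0], [0.5, 0, 0, 0, 0], [0.5, 0, 0, 0, 0]]}}

```text
clock: 17.18
position: [0.5689, -0.1583, 0.1765]
ee_rot: [-0.001, 0.872, 0.49, -0.001]
contact_force: [0.6, -0.3, -2.5]
width: 0.0517
```

```bash
python3 -c "
from h import *
info([.5152,.179,.18])
im=manip.get_image('scene')[:,:,::-1]
c=im[80:250,140:340]
cv2.imwrite('pics/scene7.png',cv2.resize(c,None,fx=3.5,fy=3.5,interpolation=cv2.INTER_CUBIC))"
```

```text
t 17.175 pos [ 0.5689 -0.1583  0.1765] yaw 58.72 zax [-2.5e-03  9.0e-04 -1.0e+00] F [ 0.65 -0.34 -2.45] M [ 0.018  0.    -0.014] w 0.0517 q [-0.389  0.335  1.558 -0.     1.252 -1.414]
tool delta [ 0.2604 -0.2211 -0.0031]
```

View pics/scene7.png

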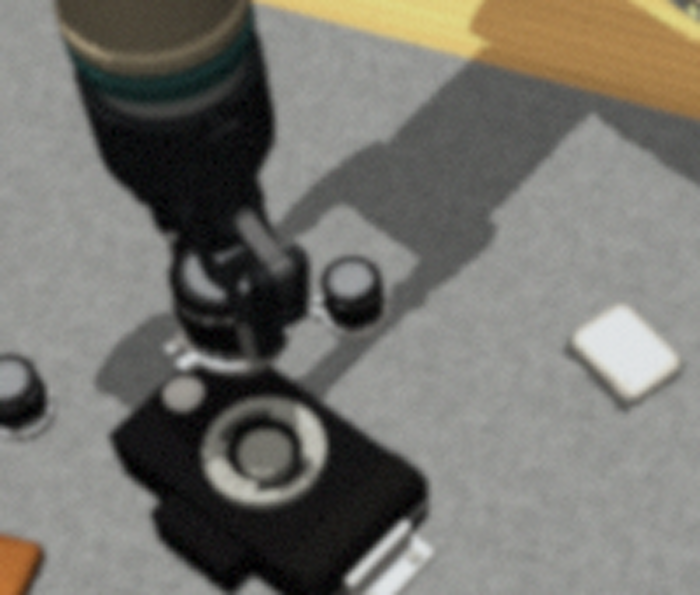

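>>> {"name": "send_rows", "arguments": {"increments": [[0.5, 0.018, -0.015, 0, 0], [0.5, 0.038, -0.032, 0, 0], [0.5, 0.045, -0.038, 0, 0], [0.5, 0.045, -0.038, 0, 0], [0.5, 0.045, -0.038, 0, 0], [0.5, 0.038, -0.032, 0, 0], [0.5, 0.022, -0.019, 0, 0], [0.5, 0.0096, -0.0091, 0, 0]], "squeeze": 30}}

```text
clock: 18.23
position: [0.5145, 0.1811, 0.1772]
ee_rot: [-0.0, 0.871, 0.492, -0.001]
contact_force: [-0.1, -0.1, -1.8]
width: 0.0514
```

>>> {"name": "send_rows", "arguments": {"increments": [[0.5, 0, 0, 0.03, 0], [0.5, 0, 0, 0.04, 0], [0.5, 0, 0, 0.04, 0], [0.5, 0, 0, 0.02, 0], [0.5, 0, 0, 0, 0], [0.5, 0, 0, 0, 0]]}}

```text
clock: 18.98
position: [0.5169, 0.1787, 0.0485]
ee_rot: [0.0, 0.872, 0.49, 0.001]
contact_force: [0.1, 0.0, -1.6]
width: 0.0511
```

```bash
python3 -c "
from h import *
info([.5154,.179,.0225])
im=manip.get_image('scene')[:,:,::-1]
c=im[150:300,300:480]
cv2.imwrite('pics/scene8.png',cv2.resize(c,None,fx=3.8,fy=3.8,interpolation=cv2.INTER_CUBIC))
im=manip.get_image('top')[:,:,::-1]
c=im[150:300,100:280]
cv2.imwrite('pics/top8.png',cv2.resize(c,None,fx=3.8,fy=3.8,interpolation=cv2.INTER_CUBIC))"
```

```text
t 18.975 pos [0.5169 0.1787 0.0485] yaw 58.71 zax [ 1.3e-03  1.0e-04 -1.0e+00] F [ 0.07  0.03 -1.64] M [ 0.009 -0.041 -0.033] w 0.0511 q [ 0.206  0.399  1.826 -0.     0.916 -0.819]
tool delta [-0.0006 -0.0015  0.026 ]
```

View pics/scene8.png

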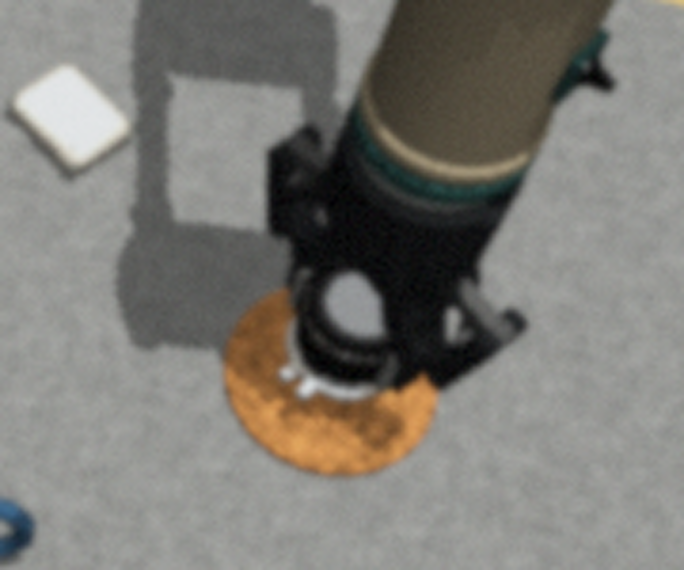

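View pics/top8.png

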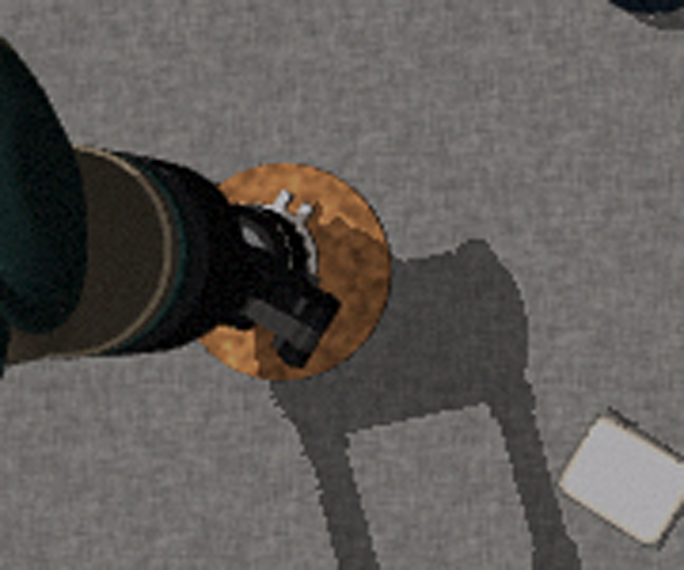

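>>> {"name": "send_rows", "arguments": {"increments": [[0.5, -0.0005, -0.0015, 0.01, 0], [0.5, 0, 0, 0.007, 0], [0.5, 0, 0, 0.003, 0], [0.5, 0, 0, 0, 0], [0.5, 0, 0, 0, 0]]}}

```text
clock: 19.7
position: [0.5148, 0.1792, 0.0278]
ee_rot: [0.0, 0.872, 0.49, 0.0]
contact_force: [-1.2, -0.4, -2.5]
width: 0.0513
```

>>> {"name": "send_rows", "arguments": {"increments": [[0.5, 0, 0, 0.001, 0], [0.5, 0, 0, 0.001, 0], [0.5, 0, 0, 0, 0]]}}

```text
clock: 20.08
position: [0.5146, 0.1791, 0.0257]
ee_rot: [0.0, 0.872, 0.49, -0.0]
contact_force: [0.2, 0.5, -2.0]
width: 0.0511
```

>>> {"name": "send_rows", "arguments": {"increments": [[0.5, 0, 0, 0.001, 0], [0.5, 0, 0, 0, 0]]}}

```text
clock: 20.32
position: [0.5146, 0.1792, 0.0247]
ee_rot: [0.0, 0.872, 0.49, -0.0]
contact_force: [0.5, -0.6, -2.3]
width: 0.0513
```

>>> {"name": "send_rows", "arguments": {"increments": [[0.5, 0, 0, 0.001, 0], [0.5, 0, 0, 0, 0]]}}

```text
clock: 20.58
position: [0.5146, 0.1792, 0.0237]
ee_rot: [0.0, 0.872, 0.49, -0.0]
contact_force: [-0.3, -1.1, -2.3]
width: 0.0514
```

>>> {"name": "send_rows", "arguments": {"increments": [[0.5, 0, 0, 0.0005, 0], [0.5, 0, 0, 0, 0]]}}

```text
clock: 20.82
position: [0.5146, 0.1792, 0.0232]
ee_rot: [0.0, 0.872, 0.49, -0.0]
contact_force: [-0.2, 0.8, -1.7]
width: 0.0512
```

>>> {"name": "send_rows", "arguments": {"increments": [[0.5, 0, 0, 0.0005, 0], [0.5, 0, 0, 0, 0]]}}

```text
clock: 21.08
position: [0.5146, 0.1792, 0.0227]
ee_rot: [0.0, 0.872, 0.49, -0.0]
contact_force: [-0.4, -0.1, -2.3]
width: 0.0512
```

>>> {"name": "send_rows", "arguments": {"increments": [[0.5, 0, 0, 0.0005, 0], [0.5, 0, 0, 0, 0]]}}

```text
clock: 21.32
position: [0.5147, 0.1792, 0.0223]
ee_rot: [0.0, 0.872, 0.49, 0.0]
contact_force: [0.2, 0.1, -1.2]
width: 0.0518
```

>>> {"name": "send_rows", "arguments": {"increments": [[0.5, 0, 0, 0.0005, 0], [0.5, 0, 0, 0, 0]]}}

```text
clock: 21.58
position: [0.5147, 0.1792, 0.0222]
ee_rot: [0.0, 0.872, 0.49, 0.0]
contact_force: [-2.1, -0.3, 3.4]
width: 0.0513
```

>>> {"name": "send_rows", "arguments": {"increments": [[0.5, 0, 0, 0.0005, 0], [0.5, 0, 0, 0, 0]]}}

```text
clock: 21.82
position: [0.5147, 0.1792, 0.0222]
ee_rot: [0.0, 0.871, 0.49, 0.0]
contact_force: [-2.0, -0.9, 7.2]
width: 0.0514
```

Touched down (+7 N). Ease slightly and open slowly.

>>> {"name": "send_rows", "arguments": {"increments": [[0.5, 0, 0, -0.0008, 0], [0.62, 0, 0, 0, 0], [0.64, 0, 0, 0, 0], [0.68, 0, 0, 0, 0], [0.8, 0, 0, 0, 0], [1, 0, 0, 0, 0], [1, 0, 0, 0, 0], [1, 0, 0, 0, 0]], "squeeze": 20}}

```text
clock: 22.82
position: [0.5146, 0.1792, 0.0221]
ee_rot: [0.0, 0.872, 0.49, -0.0]
contact_force: [-0.5, 0.7, -0.8]
width: 0.0855
```

>>> {"name": "send_rows", "arguments": {"increments": [[1, 0, 0, -0.005, 0], [1, 0, 0, -0.02, 0], [1, 0, 0, -0.04, 0], [1, 0, 0, -0.06, 0], [1, 0, 0, -0.05, 0], [1, 0.0, 0.06, 0, 0], [1, 0.0, 0.06, 0, 0], [1, 0, 0.06, 0, 0]]}}

```text
clock: 23.82
position: [0.6699, 0.085, 0.198]
ee_rot: [0.0, 0.871, 0.491, 0.001]
contact_force: [0.9, 0.4, 0.0]
width: 0.0854
```

>>> {"name": "send_rows", "arguments": {"increments": [[1, -0.06, 0, 0, 0], [1, -0.06, 0, 0, 0], [1, -0.06, 0, 0, 0], [1, 0, 0, 0, 0], [1, 0, 0, 0, 0]]}}

```text
clock: 24.45
position: [0.5754, -0.068, 0.1976]
ee_rot: [0.0, 0.872, 0.49, 0.001]
contact_force: [-0.3, 0.0, -0.1]
width: 0.0856
```

```bash
python3 -c "
from h import *
info()
for n in ('scene','top'): cv2.imwrite(f'pics/{n}9.png',manip.get_image(n)[:,:,::-1])"
```

```text
t 24.45 pos [ 0.5754 -0.068   0.1976] yaw 58.67 zax [ 1.3e-03  5.0e-04 -1.0e+00] F [-0.3   0.   -0.06] M [ 0.026 -0.019  0.018] w 0.0856 q [-2.380e-01  3.020e-01  1.552e+00  1.000e-03  1.286e+00 -1.262e+00]
```

View pics/scene9.png

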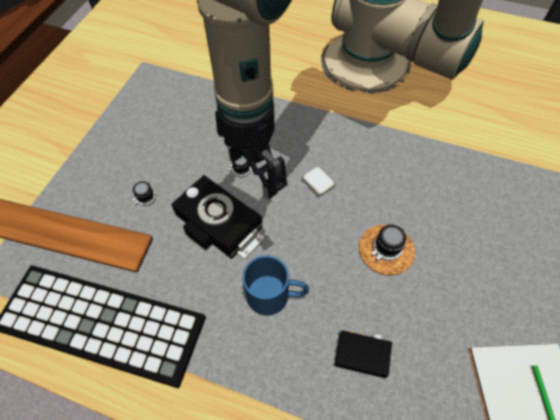

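View pics/top9.png

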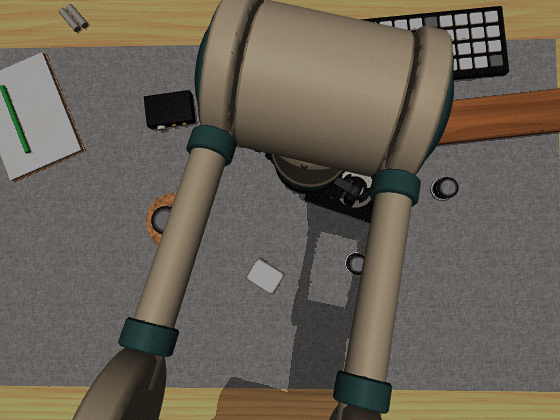

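```bash
python3 -c "
from h import *
s=cv2.imread('pics/scene9.png')
c=s[210:290,340:440];cv2.imwrite('pics/s10.png',cv2.resize(c,None,fx=6,fy=6,interpolation=cv2.INTER_CUBIC))
c=s[165:245,160:270];cv2.imwrite('pics/s11.png',cv2.resize(c,None,fx=6,fy=6,interpolation=cv2.INTER_CUBIC))
print(proj('scene',[.515,.179,.06]),proj('scene',[.515,.179,.006]))"
```

```text
(np.float64(391.86693712794573), np.float64(236.05310383071821)) (np.float64(386.1013412246285), np.float64(248.82994418607922))
```

View pics/s10.png

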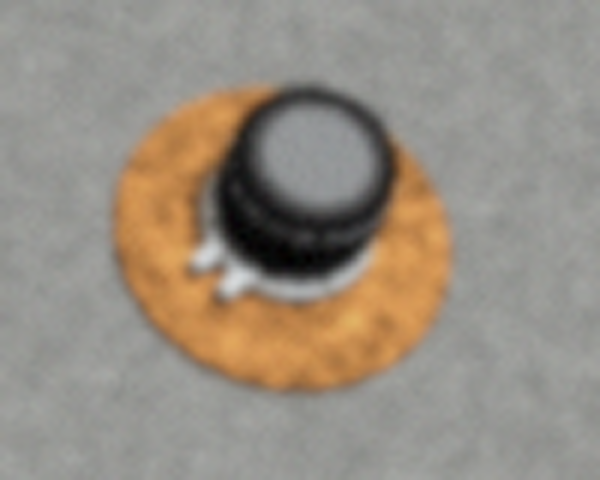

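View pics/s11.png

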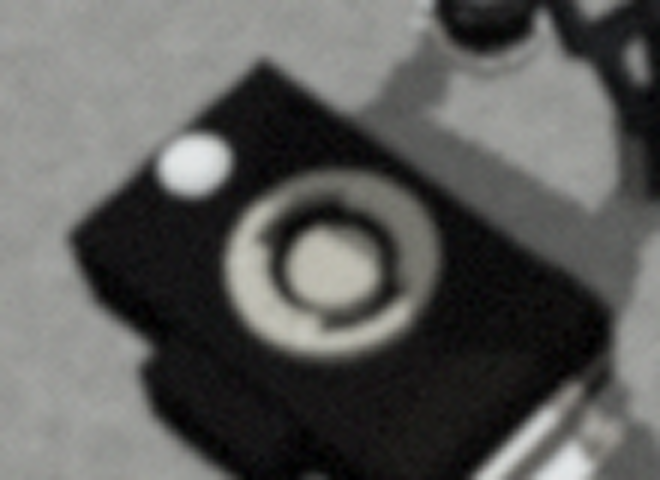

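The crops show the lens top at (393,236), against a predicted (392,236), so it is upright and centred within 2–3 mm. The button is flush and down.

```bash
python3 -c "
from rig import manip
print(manip.sign_off())"
```

```text
the job is handed in; nothing more can be done
None
```

The lens is off the camera and standing upright, mount end down, near the middle of the coaster. I handed the job in at about 24.5 s of the 72 s allowed; the sign-off reports no verdict.

- **Release button:** I pressed it to its hard end. TCP z stopped at 48.9 mm, and the force rose to about 11 N.
- **Turn and lift:** I turned the lens about 78° anticlockwise. The stop showed as a moment jump from about 0.06 to 0.36 Nm. I eased back about 1.5° and lifted; the only load was about 3 N, the lens's own weight.
- **Placing:** The lens touched the coaster at about 7 N before I opened the fingers and moved the arm clear.

**Last checks:**
- In the scene picture the top of the lens is at (393,236), against (392,236) predicted for upright on the coaster's middle.
- The two cameras' estimates of the coaster's middle differed by about 2 mm, so the lens should be centred to within 2–3 mm.
- The button looks down, and the bystanders look unmoved by eye.
- The tool force read about zero.
- The arm hid most of the coaster in the last top picture, so the final position was checked from the scene camera only.

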